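# Fit the dovetail tool rest to the bench grinder

### The arm

A 6-joint arm with a two-finger parallel gripper is mounted at the origin on the work surface. World frame = base frame: x ahead of the robot, y to its left, z up, the work surface at z = 0. Lengths are in mm, angles in rad, forces in N, time in s.
With the tool pointing down it reaches from about 400 to 825 mm from the base axis. Payload 7 kg.
Tool frame: the origin (TCP) lies at the very end of the fingers, on their centre line; the grasp point (between the pads) lies 19 mm behind it; z points along the fingers, y is the direction in which the jaws open and shut (so a half turn about z gives the same grasp; the last joint's range is limited). The gripper opens to 88 mm and grips with 3 to 60 N. Pads are 19 mm wide; open, the fingers measure 130 mm over their backs; the gripper's body (78 mm by 193 mm) begins 47 mm behind the grasp point.
Start: joints at [1.412, 0.359, 0.012, 0, -1.224, -0.288], TCP at [291.66, 608.711, 226.561] pointing down, gripper open.
Joint ranges: [-3.07, 3.07], [-1.43, 2.12], [-1.02, 1.25], [-3.03, 1.67], [-3.05, -0], [-3.03, 3.03]. Speed limits (rad/s): [2.39, 2.39, 3.01, 3.14, 3.14, 3.14].

### API

Orientations are given as a unit quaternion [w, x, y, z].
In Python, from station import * gives the robot as it stands. Calls block until the motion is done:
- reach(position, orientation): joint-space move of the TCP to a pose.
- movel(position, ori=None, speed=150): straight line of the TCP; ori=None keeps the orientation; speed is the mean speed in mm/s.
- set_joints(angles): joint-space move.
- ungrasp() and close(grip_force=None): open the fingers fully, or close them until they stop; grip_force is the grip in N (None keeps the last).
- pause(seconds).
- solve_ik(position, orientation): joint angles nearest the present ones, or None.
- get_image(name): name is "scene" or "top"; returns a dict with "frame" (384x512x3 uint8, red, green, blue), "intrinsics" (3x3 intrinsics, pixels), "extrinsics" (4x4, takes a point from world to camera coordinates). Camera axes: x right, y down, z forward; pixel columns grow to the right and rows downward; lengths in mm; the calibration is good to about 2 mm. A picture is of the moment at which its call begins. There is no depth.
A pose or a line that the arm cannot do raises PlanningError and nothing moves.
- close_job(): hands the job in, once; it reports no verdict.
Trained networks look in a picture, given as the dict that the camera call returned (one of the last four; its "shot" number tells which), for a name from the list of things; names that differ only in an ending like _2 or _b are one class to them, and where a whole thing is asked for, a point or a joint stands for the part that bears it (a point fixed in the world has none). Each returns a list of dicts, best first, with "p" (0 to 1); they miss things now and then, are a little off and sometimes report something else, mostly with a low value. They report only what shows in the picture. A call takes as long as a camera call. They do not tell look-alikes from the thing itself.
- trace(picture, name): "region" (384x512 bool, what is visible of it) and "box" ([left, top, width, height] in pixels, round what is visible of it).
Readings, each from a call of its own:
- get_time(): time.
- get_q(): joint angles.
- get_dq(): joint speeds.
- get_effort(): joint torques, N m.
- get_ee_pos(): TCP position.
- get_eef_rot(): TCP orientation.
- get_force(): force on the tool from outside, world axes, zero at the start.
- get_torque(): the same for the moment, N m.
- get_gripper_width(): finger opening in mm.
Only numpy, scipy, OpenCV 4.12 (cv2) and the standard library are available. Lean on these libraries where they do the work, as an engineer would, in place of code of your own. Each camera call takes 0.05 s, during which the arm holds its last target.

### The job

The tool rest is off the grinder's right-hand wheel (right as the robot faces it). Pick it up from the bench, slide it notch first up the bare sloping dovetail bar in front of that wheel, and press it up by feel until it wedges tight and stays put when you let go. A firm hand push of about 20 N is enough: do not force it, do not let it touch the wheel, and leave the other things on the bench where they are.

Things in the scene. Friction and masses are not known exactly. Their poses are not given: they have to be found in the camera images.
- rest: Loose tool rest, cast aluminium, 90 mm long (x), 66 wide (y), 20 high, 0.2 to 0.35 kg, lying plate up on the bench, turned up to 0.5 rad. Plate: top 8 mm. Below it two cheeks 12 mm high, flush with the long sides, from x = -45 to +25 mm, with a tapered dovetail slot between them. +x end: the notch. Origin: middle of its underside, 45 mm from either end; z up.
- rest_notch (a point): Middle of the bottom edge of the rest's notch, on its top face, 33 mm ahead (x) and 20 mm above the rest's origin. The notch, between two prongs, is 26 mm wide and 12 mm deep; it takes the wheel.
- rest_slot (a point): Back (narrow) end of the slot in the rest's underside, 45 mm behind its origin, at the roof 12 mm up. The roof is 27 mm wide here, 39 mm wide at the cheeks' front end; flanks undercut, 60 degrees, taper 1 in 12 each side.
- way: Bare dovetail bar, bright steel, fixed before the right-hand (-y) wheel. It rises 30 degrees towards the wheel. x: up along the bar; y: left; z: square off the slope. Origin: where the rest's origin lies when wedged (axes then parallel), but by up to 8 mm more or less along x: the left flank is a screw-set gib, its setting cannot be seen. Find the stop by feel.
- way_low (a point): Low, free, narrow end of the bar's flat top, 40 mm down the bar from the way's origin and 12 mm above it. Top 28 mm wide here, 38 mm at its high end 62 mm on; undercut like the slot, so the rest is slid on from this end (5 mm play each side at first, less and less further up) and cannot be dropped on from above.
- way_under (a point): Middle of the plate under the bar, 1.5 mm below the way's origin; plate 40 mm wide. Clamp bolt and knob 20 to 40 mm lower, out to 30 mm either side. A push of 15 to 25 N up the bar wedges the rest so that it stays put; over 35 N is forcing it; less tight, it may creep back down when let go. Both parts are rigid: at the stop the force rises within 1 mm.
- wheel: Right-hand grinding wheel, 150 mm across, 20 mm thick; origin at its centre, axle along y. It stands in line with the notch of the wedged rest, 3 to 20 mm clear of it.
- grinder: Fixed bench grinder; origin under its middle, on the bench. Axle along y, 135 mm up; wheels 150 mm left and right. Guards reach 90 mm from the axle. A raised clear eye shield, 90 mm wide, stands over each wheel, 245 to 320 mm above the bench, 30 mm before the axle. The left wheel has its rest fitted already, as the right one should be.
- stone: Bystander: loose oilstone 150 x 50 x 25 mm, origin under its middle. Rest, stone and jar swap places.
- jar: Bystander: loose screw-top jar 68 mm across, 85 mm high, origin under its middle.
- wrench: Bystander: loose wrench 190 mm long, 8 mm high, along its x.
- chisel: Bystander: loose chisel 255 mm long, 27 mm high, along its x.
- dresser: Bystander: loose wheel dresser 190 mm long, 34 mm high, along its x.
There are look-alikes about, which are no part of the job. Of the things that look like the rest, the middle-sized one is meant.

How it is judged:
By the outcome, as a careful person would: the job done as asked, in the order asked, and still so for the second after the job is handed in, with the robot touching nothing.
It also fails if it takes over 54 s, if anything falls off the work surface, if the arm or the gripper's body presses on something with over 40 N, if the wrist force passes 120 N, or if a joint passes its speed limit or range.

## Working session

There is one attempt and no reset: what is moved stays moved. The work goes in short steps, each a Python script; the robot and the scene stay as the last script left them, time stands still between calls to the robot, and variables do not carry over. Pictures are saved under pics/ and viewed, and the job is handed in when it is done.

```bash
ls; mkdir -p pics
cat > h.py <<'E'
from station import *
import numpy as np, cv2
def save(n,im,up=1.0):
    im=cv2.cvtColor(im,cv2.COLOR_RGB2BGR)
    if up!=1: im=cv2.resize(im,None,fx=up,fy=up,interpolation=cv2.INTER_CUBIC)
    cv2.imwrite('pics/'+n+'.png',im)
def proj(P,d):
    P=np.atleast_2d(P); E=np.array(d['extrinsics']);K=np.array(d['intrinsics'])
    c=P@E[:3,:3].T+E[:3,3]; u=c@K.T; return u[:,:2]/u[:,2:]
def back(px,d,z):
    px=np.atleast_2d(px).astype(float);E=np.array(d['extrinsics']);K=np.array(d['intrinsics'])
    r=np.c_[px,np.ones(len(px))]@np.linalg.inv(K).T; R=E[:3,:3]; o=-R.T@E[:3,3]; w=r@R
    return o+w*((z-o[2])/w[:,2:])
E
python3 - <<'E'
from h import *
import pickle
D={}
for n in ['scene','top']:
    d=get_image(n); save(n+'0',d['frame'],1.5); D[n]=d
    for nm in ['rest','way','wheel','grinder','stone','jar']:
        for r in trace(d,nm): print(n,nm,round(r['p'],2),r['box'],r['region'].sum())
    E=np.array(d['extrinsics']);print(n,-E[:3,:3].T@E[:3,3],d['intrinsics'][0][0])
pickle.dump(D,open('D.pkl','wb'))
print(get_time(),get_eef_rot(),get_force(),get_gripper_width())
E
```

```text
pics
scene rest 0.72 [224.0, 203.1, 14.6, 19.6] 165
scene rest 0.58 [284.6, 140.6, 49.6, 35.6] 1119
scene rest 0.53 [246.4, 197.0, 20.7, 13.2] 208
scene way 0.68 [238.0, 206.1, 28.1, 29.6] 528
scene wheel 0.68 [225.9, 204.1, 11.3, 17.9] 114
scene wheel 0.56 [325.5, 264.9, 61.4, 39.1] 1377
scene grinder 0.87 [171.7, 158.3, 159.7, 207.1] 14184
scene stone 0.72 [322.7, 265.7, 64.8, 38.3] 1385
scene jar 0.64 [217.1, 116.9, 20.9, 30.7] 564
scene jar 0.32 [180.0, 174.1, 8.9, 28.8] 136
scene [1011.006143    774.04607555 1026.96483406] 498.7913749595786
top rest 0.84 [286.4, 246.0, 46.6, 43.8] 1271
top rest 0.81 [303.7, 192.7, 24.1, 35.8] 574
top rest 0.6 [269.7, 185.7, 20.3, 19.3] 235
top way 0.73 [225.2, 155.5, 20.9, 19.3] 321
top wheel 0.63 [229.1, 129.7, 12.8, 21.2] 206
top wheel 0.54 [364.1, 199.9, 32.1, 16.9] 497
top wheel 0.16 [341.4, 215.6, 32.6, 82.4] 544
top grinder 0.69 [93.4, 84.5, 157.2, 92.9] 8467
top stone 0.72 [301.2, 195.1, 27.5, 30.1] 588
top stone 0.66 [218.4, 220.9, 64.0, 18.7] 402
top stone 0.57 [153.3, 196.5, 23.9, 48.5] 841
top stone 0.2 [295.1, 133.3, 57.1, 19.4] 375
top [ 396.0532178   -67.44052385 1164.05022305] 362.3012888531259
0.7 [-2.11436114e-05  9.75147664e-01 -2.21555934e-01  1.48560972e-05] [ 0.31641928  0.99788411 -0.01086178] 87.76584798980093
```

View pics/scene0.png

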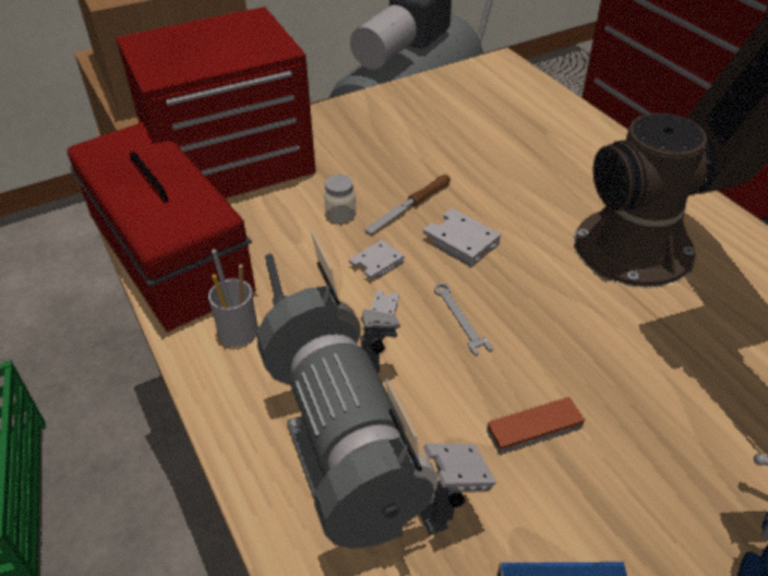

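View pics/top0.png

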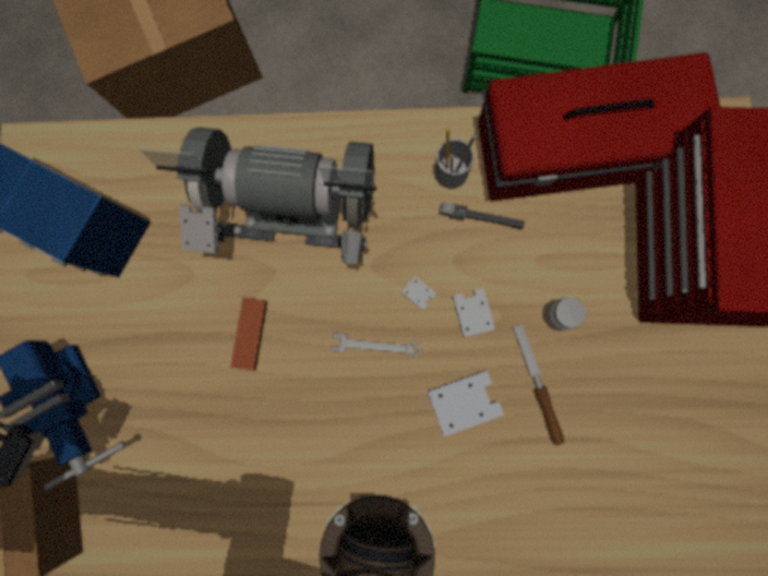

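Run:
```python
from h import *
import pickle
D=pickle.load(open('D.pkl','rb'))
t=D['top'];s=D['scene']
for n,px in dict(small=(418,292),mid=(474,313),large=(466,403),way=(352,247),jar=(566,313)).items():
    P=back(np.array(px)/1.5,t,20); print(n,P,proj(P,s)*1.5)
save('tcrop',t['frame'][120:300,215:365],5 if 0 else 4)
save('scrop',s['frame'][120:260,200:350],5)
```

```text
small [[ 533.22668193 -100.48817919   20.        ]] [[383.32568699 298.21419206]]
mid [[ 485.61542802 -216.47999539   20.        ]] [[375.96339664 254.27507249]]
large [[ 300.82712744 -191.80868718   20.        ]] [[459.80945498 231.71781537]]
way [[634.49248971  38.09560199  20.        ]] [[371.14560827 368.26832702]]
jar [[ 480.60243823 -407.66133051   20.        ]] [[335.81791444 202.46563025]]
```

View pics/tcrop.png

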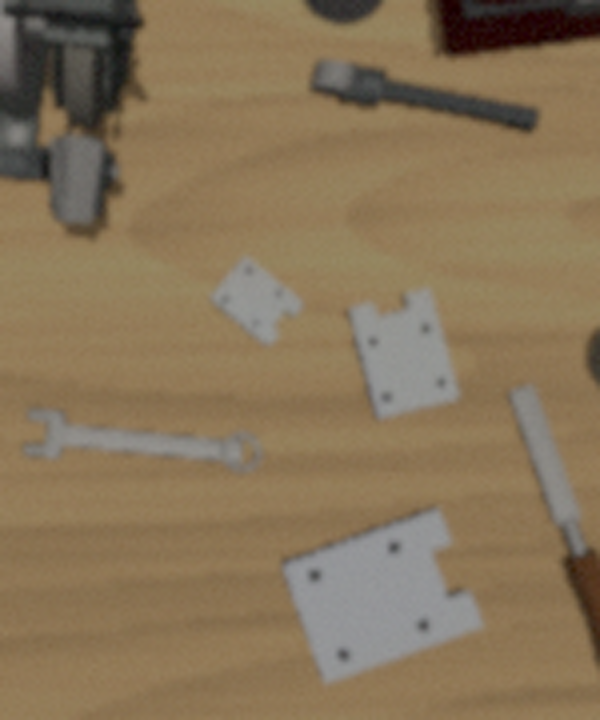

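View pics/scrop.png

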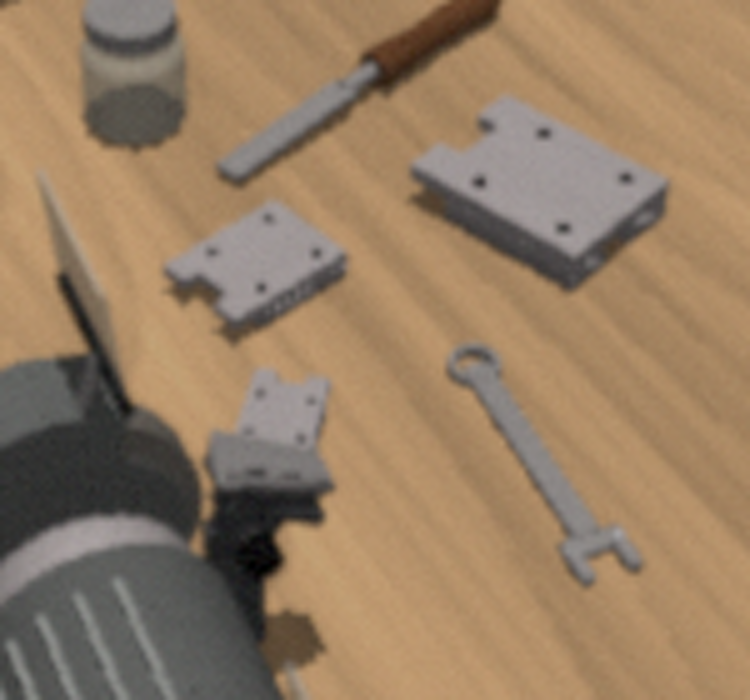

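Run:
```python
from h import *
import pickle
D={}
for n in ['scene','top']:
    L=[get_image(n) for _ in range(8)]; d=dict(L[-1]); d['frame']=np.mean([l['frame'].astype(float) for l in L],0).astype(np.uint8); D[n]=d
pickle.dump(D,open('A.pkl','wb'))
t=D['top']['frame'];s=D['scene']['frame']
save('t_way',t[90:190,200:300],7)
save('s_way',s[180:260,220:300],8)
save('t_gr',t[75:180,90:260],4.5)
save('s_gr',s[140:370,160:340],3)
print(get_time())
```

```text
1.5
```

View pics/t_way.png

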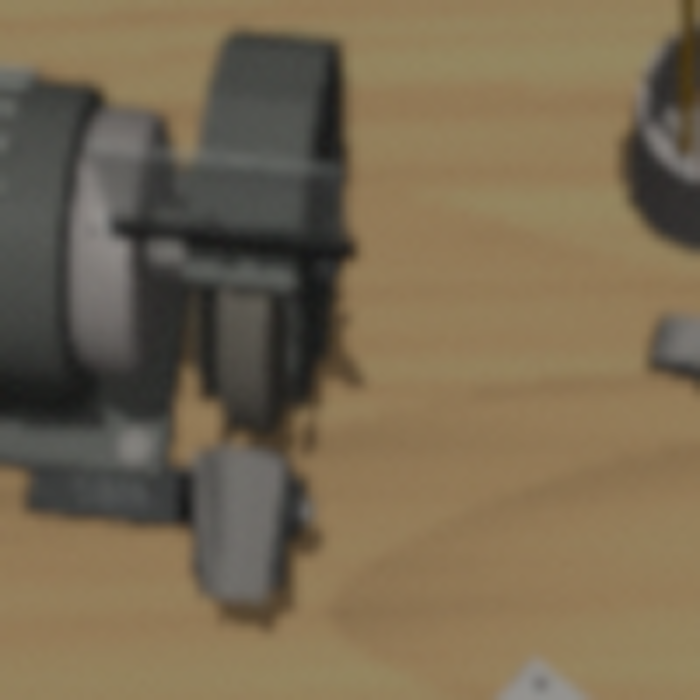

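View pics/s_way.png

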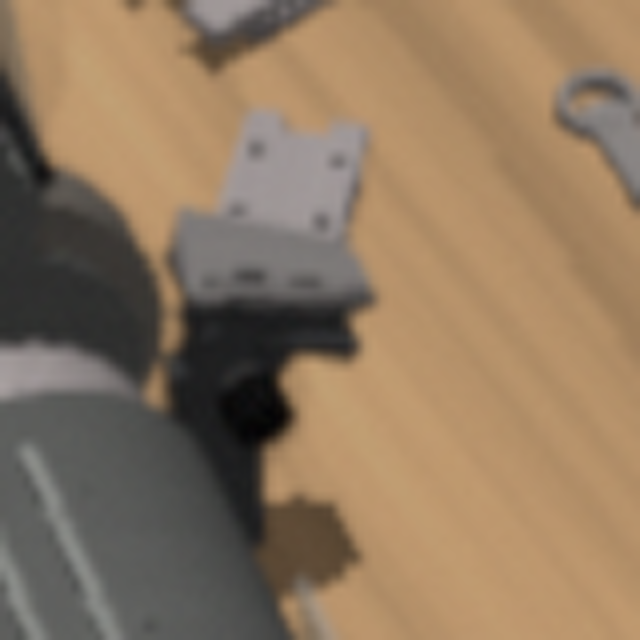

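View pics/t_gr.png

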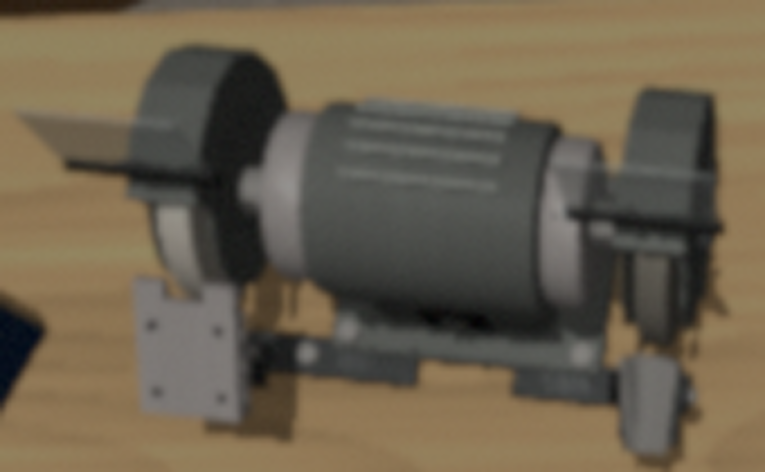

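View pics/s_gr.png

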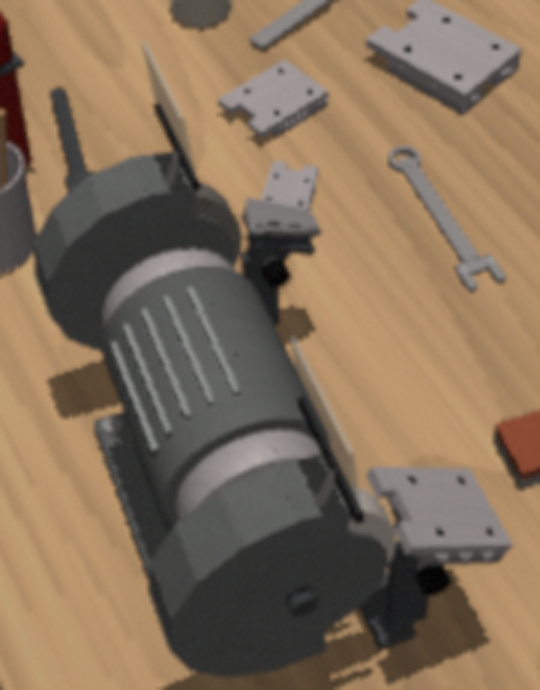

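Run:
```python
from h import *
import pickle
D=pickle.load(open('A.pkl','rb'))
t=D['top']['frame'];s=D['scene']['frame']
def grid(n,im,x0,y0,x1,y1,k):
    c=cv2.resize(cv2.cvtColor(im[y0:y1,x0:x1],cv2.COLOR_RGB2BGR),None,fx=k,fy=k,interpolation=cv2.INTER_CUBIC)
    c=cv2.convertScaleAbs(c,alpha=1.4)
    for v in range(x0,x1,5): cv2.putText(c,str(v),(int((v-x0+.5)*k)-8,8),0,.3,(0,255,255),1); cv2.line(c,(int((v-x0+.5)*k),10),(int((v-x0+.5)*k),16),(0,255,255),1)
    for v in range(y0,y1,5): cv2.putText(c,str(v),(0,int((v-y0+.5)*k)+3),0,.3,(0,255,255),1); cv2.line(c,(20,int((v-y0+.5)*k)),(26,int((v-y0+.5)*k)),(0,255,255),1)
    cv2.imwrite('pics/'+n+'.png',c)
grid('g_tl',t,112,130,152,172,14)
grid('g_sl',s,276,285,336,335,12)
grid('g_tr',t,296,186,336,230,13)
grid('g_sr',s,226,155,276,195,14)
```

```text
(no output)
```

View pics/g_tl.png

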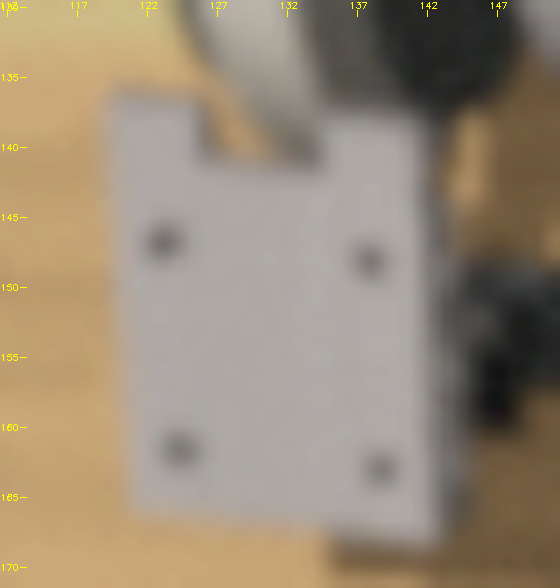

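View pics/g_sl.png

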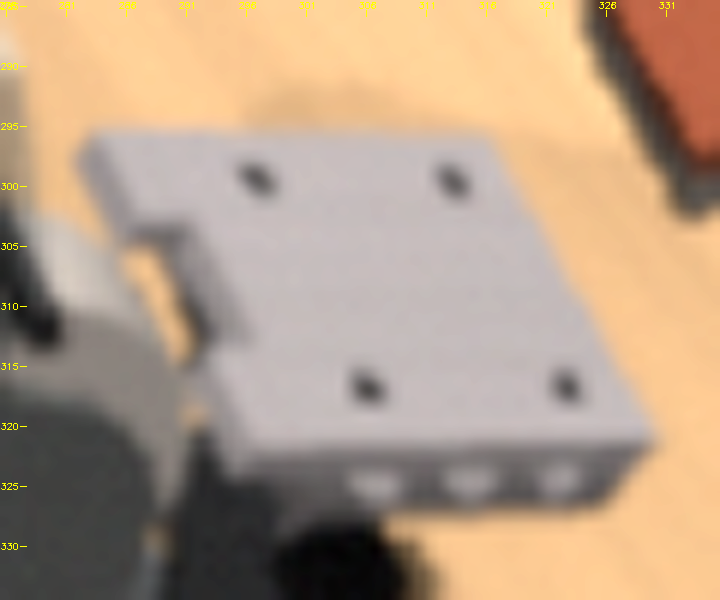

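View pics/g_tr.png

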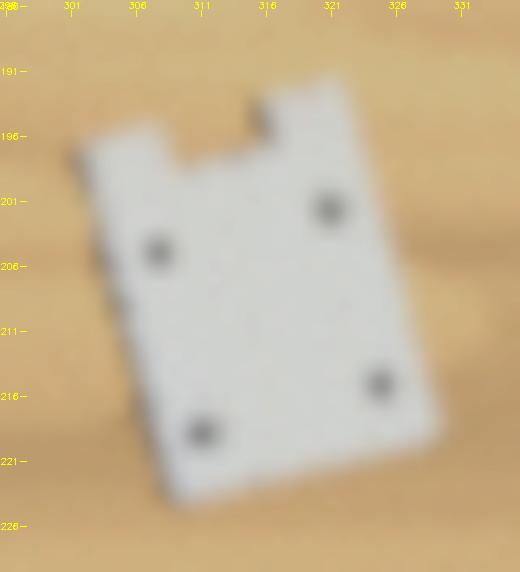

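View pics/g_sr.png

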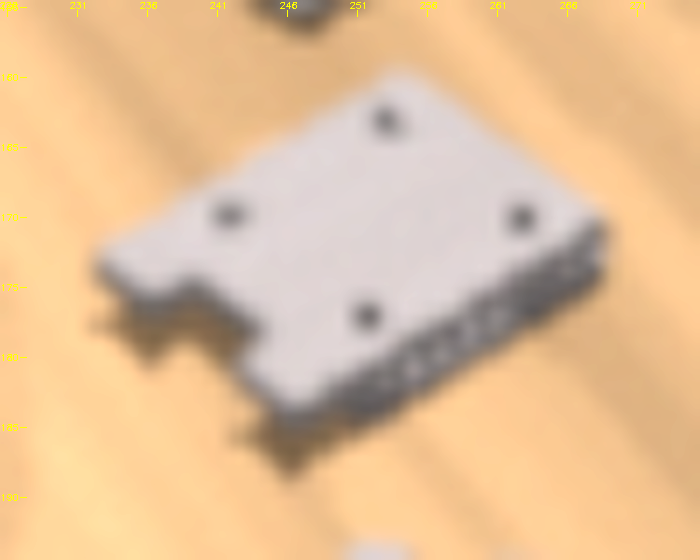

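```bash
cat > fit.py <<'E'
from h import *
import pickle
from scipy.optimize import least_squares
from scipy.spatial.transform import Rotation as R
D=pickle.load(open('A.pkl','rb')); T=D['top'];S=D['scene']
def px(c,k,x0,y0): c=np.array(c,float); return (c+.5)/k-.5+[x0,y0]
C=lambda: None
names=['cF+','cF-','cB+','cB-','hF+','hF-','hB+','hB-']
obs={('L','T'):px([(107,96),(435,112),(130,508),(443,545),(163,242),(370,262),(181,450),(381,469)],14,112,130),
('L','S'):px([(240,445),(88,135),(653,440),(490,133),(367,388),(257,180),(567,387),(453,181)],12,276,285),
('M','T'):px([(75,150),(340,78),(178,505),(440,435),(158,253),(330,209),(202,433),(380,385)],13,296,186),
('M','S'):px([(290,405),(97,253),(605,222),(400,68),(368,317),(230,215),(521,218),(386,122)],14,226,155)}
def model(h):
    xf,xb,yh=h
    return np.array([[45,33,20],[45,-33,20],[-45,33,20],[-45,-33,20],[xf,yh,20],[xf,-yh,20],[-xb,yh,20],[-xb,-yh,20]])
def pose(x,y,z,yaw,pitch): 
    return R.from_euler('ZY',[yaw,-pitch]),np.array([x,y,z])
w=np.array([.5]*4+[1]*4)[:,None]
def res(p,ret=False):
    h=p[:3]; m=model(h); o=[];dd={}
    for k,q in (('L',pose(*p[3:7],np.pi/6)),('M',pose(p[7],p[8],0,p[9],0))):
        W=q[0].apply(m)+q[1]
        for v,c in (('T',T),('S',S)):
            e=(proj(W,c)-obs[k,v])+0; dd[k,v]=e; o.append((e*w).ravel())
    return dd if ret else np.concatenate(o)
if __name__=='__main__':
    r=least_squares(res,[22,22,22,640,345,100,0,485,-216,.26])
    print(np.round(r.x,3)); J=np.linalg.inv(r.jac.T@r.jac)*2*r.cost/50; print(np.round(np.sqrt(np.diag(J)),3))
    for k,e in res(r.x,True).items(): print(k,np.round(e,1).tolist())
    np.save('fit.npy',r.x)
E
python3 fit.py
```

```text
[ 1.42120e+01  3.07690e+01  2.18820e+01  6.63519e+02  3.29215e+02
  1.24834e+02 -1.37000e-01  4.89053e+02 -2.13027e+02  2.28000e-01]
[0.784 0.792 0.302 0.604 0.385 0.718 0.01  0.704 0.492 0.012]
('L', 'T') [[-0.5, 0.2], [-1.5, 1.4], [-0.2, 0.3], [-0.8, 0.0], [-0.1, 0.5], [-0.2, 0.6], [-0.4, 0.3], [-0.3, 0.5]]
('L', 'S') [[0.6, 0.1], [-0.3, -0.8], [-0.1, -0.0], [-0.8, -0.0], [-0.5, 0.1], [-0.5, -0.1], [-0.5, -0.0], [-0.4, 0.1]]
('M', 'T') [[-0.4, -0.6], [-0.6, -0.3], [-0.7, -0.3], [-0.5, -0.2], [-0.8, -0.0], [-0.6, -0.1], [-0.3, -0.0], [-0.5, 0.2]]
('M', 'S') [[-0.0, -0.4], [-0.7, -0.6], [-0.2, -1.2], [-0.2, -0.7], [-0.3, -0.8], [-0.1, -0.8], [-0.1, -0.6], [-0.2, -0.8]]
```

```bash
cat > fit2.py <<'E'
import fit as F
from fit import *
F.obs['L','T'][1]=px((417,116),14,112,130);F.obs['L','T'][3]=px((433,541),14,112,130)
def res2(p,ret=False):
    off={'T':p[10:12],'S':p[12:14]}
    d=res(p[:10],True); o=[]
    for k in d: d[k]=d[k]+off[k[1]]; o.append((d[k]*w).ravel())
    return d if ret else np.concatenate(o+[p[10:14]*.3/.7])
r=least_squares(res2,list(np.load('fit.npy'))+[0]*4)
print(np.round(r.x,3)); J=np.linalg.inv(r.jac.T@r.jac)*2*r.cost/50; print(np.round(np.sqrt(np.diag(J)),3))
for k,e in res2(r.x,True).items(): print(k,np.round(e,1).tolist())
np.save('fit2.npy',r.x)
x=r.x; q,t0=pose(*x[3:7],np.pi/6)
off={'T':x[10:12],'S':x[12:14]}
yaw=x[6]; c,s=np.cos(yaw),np.sin(yaw)
way=t0+(-300)*np.array([-s,c,0])
print('way',way,'reach',np.linalg.norm(way[:2]))
bar=np.array([[-40,14,12],[-40,-14,12],[22,-19,12],[22,19,12]])
import cv2
for n,cam,o,(x0,y0,x1,y1,k) in (('ot',T,off['T'],(215,135,260,185,14)),('os',S,off['S'],(230,195,280,240,14))):
    im=cv2.resize(cv2.cvtColor(cam['frame'][y0:y1,x0:x1],cv2.COLOR_RGB2BGR),None,fx=k,fy=k,interpolation=cv2.INTER_CUBIC)
    im=cv2.convertScaleAbs(im,alpha=1.5)
    P=(proj(q.apply(bar)+way,cam)+o-[x0,y0]+.5)*k
    cv2.polylines(im,[np.int32(P)],True,(0,255,0),1)
    wz=way+np.array([c*0,0,0])
    cv2.imwrite(f'pics/{n}.png',im)
E
python3 fit2.py
```

```text
[ 1.41830e+01  3.07340e+01  2.18330e+01  6.63469e+02  3.30076e+02
  1.28019e+02 -1.36000e-01  4.88617e+02 -2.12025e+02  2.28000e-01
  8.85000e-01 -1.66000e-01 -1.90000e-02  5.79000e-01]
[0.34  0.344 0.132 0.797 0.726 0.587 0.004 0.972 0.97  0.005 0.301 0.288
 0.293 0.241]
('L', 'T') [[-0.4, -0.3], [-0.0, 0.6], [0.0, -0.0], [0.1, -0.1], [0.1, 0.1], [0.0, 0.2], [-0.3, -0.1], [-0.1, 0.1]]
('L', 'S') [[1.0, 0.2], [0.0, -0.8], [0.3, -0.0], [-0.5, 0.0], [-0.1, 0.1], [-0.2, -0.0], [-0.2, -0.0], [-0.1, 0.1]]
('M', 'T') [[0.2, -0.6], [-0.0, -0.3], [-0.1, -0.3], [0.1, -0.2], [-0.2, -0.0], [-0.0, -0.1], [0.3, -0.1], [0.0, 0.1]]
('M', 'S') [[0.3, 0.3], [-0.5, 0.1], [0.1, -0.5], [0.1, 0.0], [-0.0, -0.1], [0.2, -0.0], [0.1, 0.1], [0.1, -0.0]]
way [622.81027228  32.84379245 128.0185235 ] reach 623.6756769061144
```

View pics/ot.png

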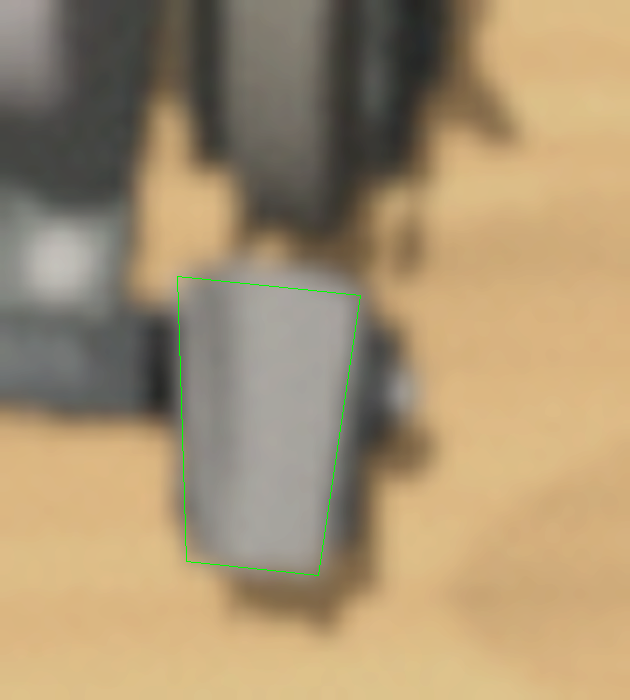

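View pics/os.png

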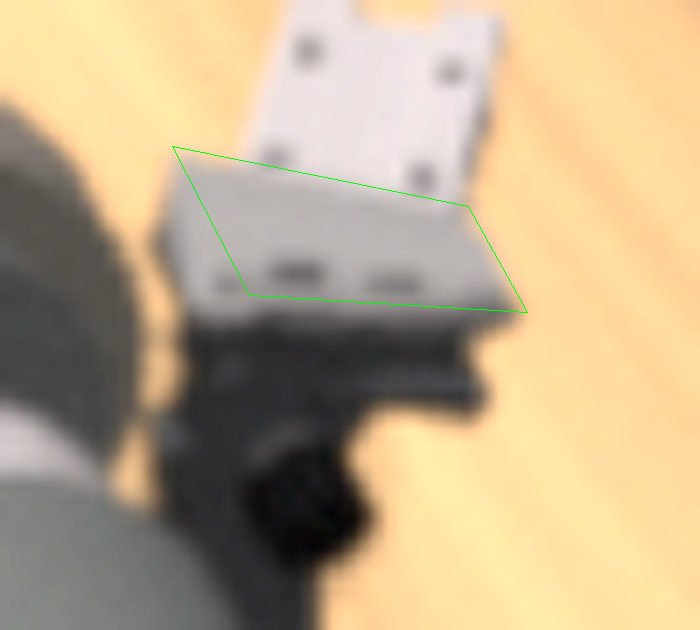

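```bash
cat > fit3.py <<'E'
import fit as F
from fit import *
x=np.load('fit2.npy'); q,t0=pose(*x[3:7],np.pi/6); off={'T':x[10:12],'S':x[12:14]}
c,s=np.cos(x[6]),np.sin(x[6]); way=t0-300*np.array([-s,c,0])
bar=np.array([[-40,14,12],[-40,-14,12],[22,-19,12],[22,19,12]])
oT=px([(190,563),(320,577),(363,287),(178,270)],14,215,135)
oS=px([(515,314),(463,209),(175,158)],14,230,195)
def f(p,ret=False):
    yaw=x[6]+p[3]; Q=R.from_euler('ZY',[yaw,-np.pi/6]); W=Q.apply(bar)+way+q.apply(p[:3])
    a=proj(W,T)+off['T']-oT; b=(proj(W,S)+off['S'])[:3]-oS
    return (a,b) if ret else np.r_[a.ravel(),b.ravel(),p[3]/.03]
r=least_squares(f,[0,0,0,0]);print('shift in way frame',r.x); print([np.round(k,2).tolist() for k in f(r.x,True)])
J=np.linalg.inv(r.jac.T@r.jac)*.25;print(np.sqrt(np.diag(J)))
E
python3 fit3.py
```

```text
shift in way frame [-0.04060444 -0.21716742 -1.60225926  0.0042667 ]
[[[-0.07, -0.28], [0.08, -0.32], [-0.08, 0.37], [0.04, 0.29]], [[0.51, 0.24], [-0.04, 0.13], [-0.52, -0.38]]]
[0.72177778 0.65486519 0.95549983 0.01162696]
```

```bash
cat > plan.py <<'E'
from h import *
from scipy.spatial.transform import Rotation as R
G=-10.; ZT=2.   # tcp in rest frame
REST=np.array([488.6,-212.0,0.]); RY=.228
WAY=np.array([622.8,32.8,128.0]); WY=-.133
FL=R.from_euler('x',np.pi)
def q_(r): a=(r*FL).as_quat(); return [a[3],a[0],a[1],a[2]]
RR=R.from_euler('z',RY); RW=R.from_euler('ZY',[WY,-np.pi/6])
WAY=WAY+RW.apply([0,0,-.8])
def rest_pose(x,y,z): return (REST+RR.apply([x+G,y,z+ZT])).tolist(), q_(RR)
def way_pose(x,y,z): return (WAY+RW.apply([x+G,y,z+ZT])).tolist(), q_(RW)
E
python3 - <<'E'
from plan import *
for p in [rest_pose(0,0,100),rest_pose(0,0,0),way_pose(-130,0,60),way_pose(-85,0,5),way_pose(0,0,0)]:
    print(np.round(p[0],1),np.round(p[1],3)); a=solve_ik(*p); print(None if a is None else np.round(a,2))
E
```

```text
[ 478.9 -214.3  102. ] [0.    0.994 0.114 0.   ]
[-0.05  0.23 -0.48  0.   -0.86  1.85]
[ 478.9 -214.3    2. ] [0.    0.994 0.114 0.   ]
[-0.05  0.38 -0.58  0.   -0.62  1.85]
[472.3  52.9 111. ] [ 0.017  0.964 -0.064  0.258]
None
[538.2  44.1  85.9] [ 0.017  0.964 -0.064  0.258]
None
[613.6  34.  124. ] [ 0.017  0.964 -0.064  0.258]
None
```

Run:
```python
from plan import *
def test(p,yaw,pitch,flip=0):
    r=R.from_euler('ZY',[yaw,-pitch])*FL*R.from_euler('z',flip*np.pi); a=r.as_quat()
    s=solve_ik(list(p),[a[3],a[0],a[1],a[2]]); return None if s is None else np.round(s,2)
P=[613.6,34,124]
for fl in (0,1):
  for pit in (0,.1,.2,.3,.4,.5): print(fl,pit,test(P,WY,pit,fl))
print(test(P,.4,.3),test(P,.4,.5),test([613,34,250],WY,.5),test([613,34,400],WY,.5))
```

```text
0 0 [ 0.37  0.34 -0.26  0.   -0.97  1.07]
0 0.1 [ 0.41  0.29 -0.38  0.07 -0.82  0.99]
0 0.2 [ 0.44  0.24 -0.5   0.17 -0.67  0.87]
0 0.3 [ 0.46  0.19 -0.66  0.35 -0.5   0.68]
0 0.4 [ 0.41  0.15 -0.86  0.77 -0.29  0.32]
0 0.5 None
1 0 [ 0.37  0.34 -0.26  0.   -0.97 -2.08]
1 0.1 [ 0.41  0.29 -0.38  0.07 -0.82 -2.15]
1 0.2 [ 0.44  0.24 -0.5   0.17 -0.67 -2.27]
1 0.3 [ 0.46  0.19 -0.66  0.35 -0.5  -2.46]
1 0.4 [ 0.41  0.15 -0.86  0.77 -0.29 -2.83]
1 0.5 None
[ 0.37  0.2  -0.5  -0.02 -0.57  1.62] [ 0.36  0.15 -0.64 -0.07 -0.28  1.67] [ 0.5  -0.03 -0.73  0.6  -0.53  0.46] [ 0.55 -0.11 -0.4   0.39 -0.91  0.7 ]
```

```bash
cat > plan.py <<'E'
from h import *
from scipy.spatial.transform import Rotation as R
PT=.3
REL=R.from_euler('y',np.pi/6-PT)   # tool(before flip) in rest frame
G=-10.; ZT=4.   # tcp in rest frame
REST=np.array([488.6,-212.0,0.]); RY=.228
WAY=np.array([622.8,32.8,128.0]); WY=-.133
FL=R.from_euler('x',np.pi)
def q_(r): a=(r*REL*FL).as_quat(); return [a[3],a[0],a[1],a[2]]
RR=R.from_euler('z',RY); RW=R.from_euler('ZY',[WY,-np.pi/6])
WAY=WAY+RW.apply([0,0,-.8])
def rest_pose(x,y,z): return (REST+RR.apply([x+G,y,z+ZT])).tolist(), q_(RR)
def way_pose(x,y,z): return (WAY+RW.apply([x+G,y,z+ZT])).tolist(), q_(RW)
E
python3 - <<'E'
import plan
from plan import *
for pt in (.3,.25,.2):
    plan.REL=R.from_euler('y',np.pi/6-pt)
    for n,p in dict(pre=rest_pose(0,0,100),pick=rest_pose(0,0,0),a=way_pose(-130,0,60),b=way_pose(-85,0,40),c=way_pose(-85,0,5),d=way_pose(-40,0,0),e=way_pose(10,0,0),f=way_pose(0,0,80)).items():
        a=solve_ik(*p); print(pt,n,np.round(p[0]),None if a is None else np.round(a,2))
E
```

```text
0.3 pre [ 479. -214.  104.] [-0.01  0.34 -0.36  0.06 -1.08  1.77]
0.3 pick [ 479. -214.    4.] [-0.01  0.47 -0.46  0.07 -0.86  1.76]
0.3 a [471.  53. 113.] [ 0.66 -0.03 -0.99  0.51 -0.45  0.33]
0.3 b [520.  47. 118.] [ 0.58  0.05 -0.88  0.46 -0.45  0.47]
0.3 c [537.  44.  88.] [ 0.52  0.12 -0.91  0.57 -0.34  0.4 ]
0.3 d [578.  39. 106.] [ 0.49  0.16 -0.77  0.43 -0.42  0.57]
0.3 e [621.  33. 131.] [ 0.45  0.2  -0.63  0.34 -0.52  0.71]
0.3 f [573.  39. 195.] [ 0.52  0.05 -0.62  0.29 -0.69  0.71]
0.25 pre [ 479. -214.  104.] [ 0.    0.37 -0.34  0.07 -1.13  1.76]
0.25 pick [ 479. -214.    4.] [ 0.    0.5  -0.43  0.08 -0.92  1.74]
0.25 a [471.  53. 113.] [ 0.66 -0.   -0.9   0.36 -0.52  0.48]
0.25 b [520.  47. 118.] [ 0.57  0.07 -0.79  0.32 -0.53  0.6 ]
0.25 c [537.  44.  88.] [ 0.54  0.15 -0.81  0.37 -0.44  0.58]
0.25 d [578.  39. 106.] [ 0.49  0.18 -0.68  0.3  -0.52  0.7 ]
0.25 e [621.  33. 131.] [ 0.44  0.22 -0.55  0.24 -0.61  0.81]
0.25 f [573.  39. 195.] [ 0.51  0.07 -0.55  0.22 -0.76  0.79]
0.2 pre [ 479. -214.  104.] [ 0.01  0.4  -0.31  0.08 -1.18  1.75]
0.2 pick [ 479. -214.    4.] [ 0.01  0.52 -0.4   0.08 -0.97  1.73]
0.2 a [471.  53. 113.] [ 0.64  0.02 -0.83  0.25 -0.59  0.6 ]
0.2 b [520.  47. 118.] [ 0.56  0.1  -0.72  0.22 -0.61  0.71]
0.2 c [537.  44.  88.] [ 0.53  0.17 -0.73  0.24 -0.53  0.71]
0.2 d [578.  39. 106.] [ 0.48  0.21 -0.61  0.2  -0.6   0.8 ]
0.2 e [621.  33. 131.] [ 0.43  0.24 -0.48  0.17 -0.69  0.89]
0.2 f [573.  39. 195.] [ 0.49  0.1  -0.49  0.16 -0.83  0.85]
```

```bash
sed -i 's/^PT=.*/PT=.25/; s/^G=-10.; ZT=4./G=-12.; ZT=5./' plan.py
python3 - <<'E'
from plan import *
p,q=rest_pose(0,0,110)
reach([440,60,300],q); print(get_time(),np.round(get_ee_pos(),1))
reach(p,q); print(get_time())
t=get_image('top'); save('pre',t['frame'][150:290,230:380],4)
p,q=rest_pose(0,0,0); movel(p,q,speed=90); print(get_time(),np.round(get_ee_pos(),1),get_force())
close(grip_force=60); print(get_time(),get_gripper_width(),get_force())
E
```

```text
3.5583 [440.1  60.5 299.8]
4.8167
6.2417 [ 477.4 -214.7    5.5] [-0.40276563 -0.33265714  0.19006353]
6.7417 65.27890537011065 [ 0.70119774 -0.72450164  2.39498096]
```

View pics/pre.png

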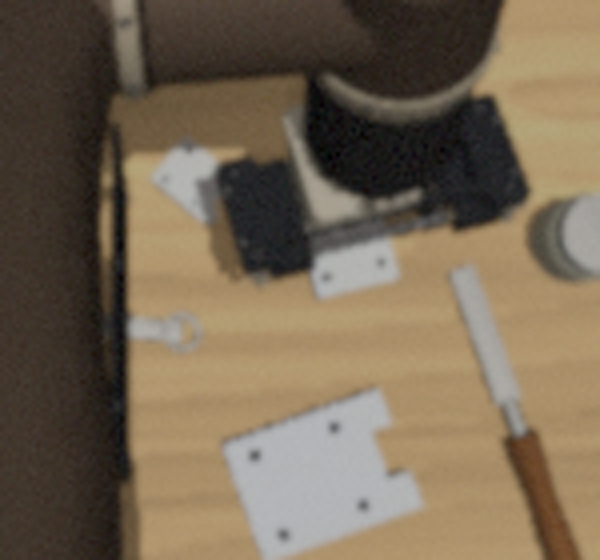

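Run:
```python
from plan import *
p,q=rest_pose(0,0,110); movel(p,q,speed=150); print(get_time(),get_gripper_width(),np.round(get_force(),1))
p,q=way_pose(-120,0,45); print(p); reach(p,q); print(get_time(),get_gripper_width(),np.round(get_force(),1))
p,q=way_pose(-85,0,25); movel(p,q,speed=80); pause(.2); print(get_time(),np.round(get_force(),2),np.round(get_torque(),2),np.round(np.array(get_ee_pos())-p,2))
for n in('top','scene'):
  d=get_image(n); 
  f=d['frame'];save('b_'+n,f[110:210,190:290] if n=='top' else f[160:270,200:310],6)
print(get_time())
```

```text
7.625 65.33041234499397 [-0.7 -0.4 -3. ]
[485.1114734971753, 51.221320577489436, 104.60844986619439]
8.7833 65.12884179512085 [ 1.7 -0.6 -2.3]
9.6333 [ 0.25  0.03 -2.47] [ 0.12  1.09 -0.03] [-0.4  -0.06  0.05]
9.7333
```

View pics/b_top.png

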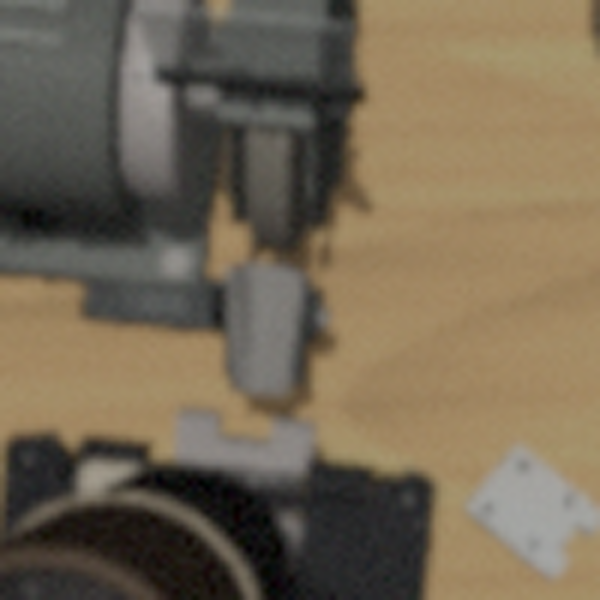

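View pics/b_scene.png

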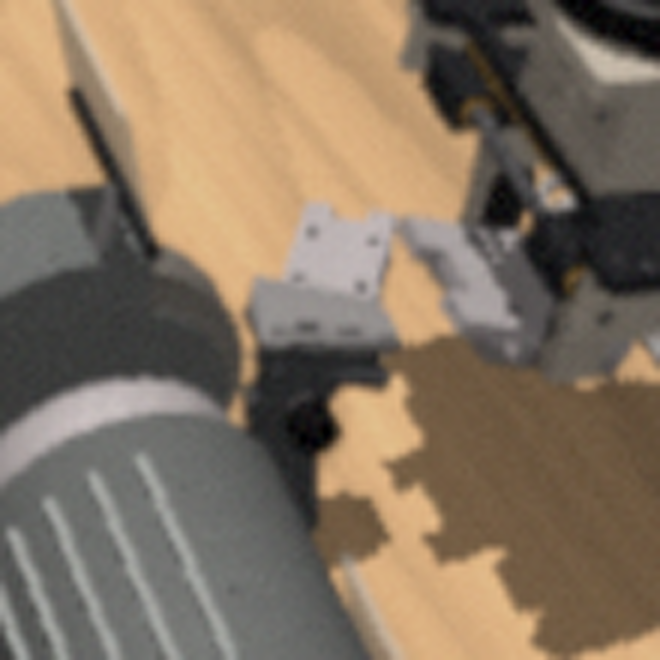

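Run:
```python
from plan import *
import pickle
off=np.load('fit2.npy')[10:14]; OT,OS=off[:2],off[2:]
D={}
for n in ('top','scene'):
    L=[get_image(n) for _ in range(4)]; d=dict(L[-1]); d['frame']=np.mean([l['frame'].astype(float) for l in L],0).astype(np.uint8); D[n]=d
pickle.dump(D,open('B.pkl','wb'))
print(get_time())
tcp=np.array(get_ee_pos()); a=np.array(get_eef_rot()); Rt=R.from_quat([a[1],a[2],a[3],a[0]])
Rr=Rt*FL.inv()*plan.REL.inv() if 0 else Rt*FL.inv()*REL.inv()
o=tcp-Rr.apply([G,0,ZT]); print('rest origin est',o,Rr.as_euler('ZYX'))
print('in way', RW.inv().apply(o-WAY))
M=np.array([[45,33,20],[45,13,20],[33,13,20],[33,-13,20],[45,-13,20],[45,-33,20],[-45,-33,20],[-45,33,20]])
B=np.array([[-40,14,12],[-40,-14,12],[22,-19,12],[22,19,12]])
for n,of,(x0,y0,x1,y1,k) in (('top',OT,(215,140,260,200,12)),('scene',OS,(238,180,300,230,12))):
    d=D[n]; im=cv2.resize(cv2.cvtColor(d['frame'][y0:y1,x0:x1],cv2.COLOR_RGB2BGR),None,fx=k,fy=k,interpolation=cv2.INTER_CUBIC); im=cv2.convertScaleAbs(im,alpha=1.5)
    for W,c in ((Rr.apply(M)+o,(0,0,255)),(RW.apply(B)+WAY,(0,255,0))):
        cv2.polylines(im,[np.int32((proj(W,d)+of-[x0,y0]+.5)*k)],True,c,1)
    cv2.imwrite(f'pics/c_{n}.png',im)
```

```text
10.1333
rest origin est [537.83426925  44.21606127 106.48636218] [-1.32954991e-01 -5.23642937e-01  6.84992336e-05]
in way [-8.50005032e+01  4.80846122e-02  2.50332542e+01]
```

View pics/c_top.png

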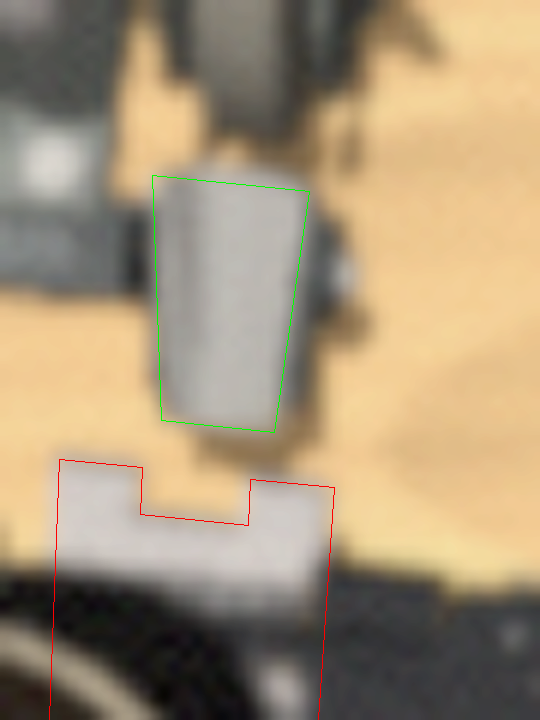

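View pics/c_scene.png

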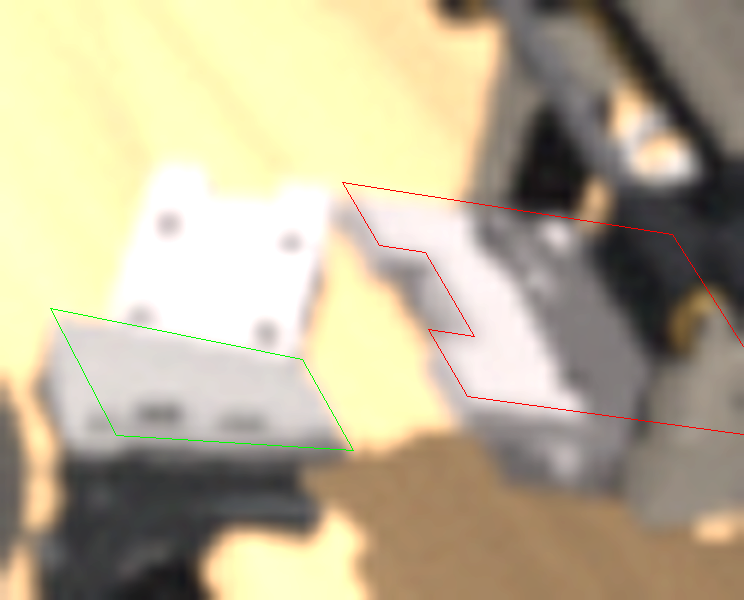

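```bash
cat >> plan.py <<'E'
def ff(n=3):
    f=np.mean([get_force() for _ in range(n)],0); return RW.inv().apply(f-np.load('f0.npy'))
def mv(x,y,z,sp=40):
    p,q=way_pose(x,y,z); movel(p,q,speed=sp)
def where():
    a=np.array(get_eef_rot()); Rr=R.from_quat([a[1],a[2],a[3],a[0]])*FL.inv()*REL.inv()
    return RW.inv().apply(np.array(get_ee_pos())-Rr.apply([G,0,ZT])-WAY)
def rep(s=''): print(s,round(get_time(),2),'pos',np.round(where(),2),'F',np.round(ff(),2),'w',round(get_gripper_width(),1))
E
python3 - <<'E'
from plan import *
np.save('f0.npy',np.mean([get_force() for _ in range(5)],0))
mv(-95,0,20,60); mv(-95,0,3.5,40); rep('low')
for x in (-80,-68,-60,-54,-48):
    mv(x,0,3.5,40); rep(x)
    if np.abs(ff()).max()>5: print('stop');break
E
```

```text
low 11.03 pos [-95.22  -0.28   3.22] F [-0.5   1.3   0.04] w 65.6
-80 11.56 pos [-79.82  -0.     3.51] F [-0.09  1.45  1.11] w 65.4
-68 12.01 pos [-6.781e+01 -1.000e-02  3.450e+00] F [-0.75  1.16  0.9 ] w 65.5
-60 12.36 pos [-59.64   0.13   3.49] F [-1.05  1.26  1.08] w 65.7
-54 12.66 pos [-53.59   0.13   3.5 ] F [-0.76  1.91  0.59] w 65.1
-48 12.96 pos [-47.6    0.12   3.47] F [-0.38  0.58  0.51] w 65.1
```

Run:
```python
from plan import *
z=3.5
while z>-3.5:
    z-=.5; mv(-48,0,z,20); f=ff(5); print(z,round(get_time(),2),np.round(f,2),np.round(where(),2))
    if f[2]>4 or abs(f[1])>6: break
d=get_image('top'); save('e_top',d['frame'][130:210,200:280],7)
d=get_image('scene'); save('e_scene',d['frame'][180:240,230:310],8)
```

```text
3.0 13.21 [0.16 2.02 0.61] [-48.18  -0.09   2.95]
2.5 13.46 [-1.27  1.79  0.73] [-4.806e+01 -4.000e-02  2.470e+00]
2.0 13.71 [-1.54  0.84  0.95] [-48.02   0.     1.99]
1.5 13.96 [ 0.11  1.31 -0.35] [-4.799e+01 -1.000e-02  1.480e+00]
1.0 14.21 [-0.42  2.64  1.81] [-4.805e+01 -2.000e-02  9.700e-01]
0.5 14.46 [-0.69  1.48 -0.43] [-4.801e+01 -2.000e-02  4.700e-01]
0.0 14.71 [-0.32  2.03  6.33] [-4.798e+01 -2.000e-02  2.700e-01]
```

View pics/e_top.png

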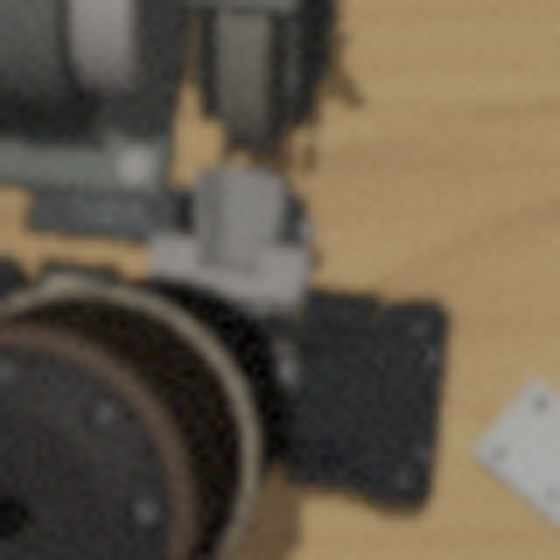

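View pics/e_scene.png

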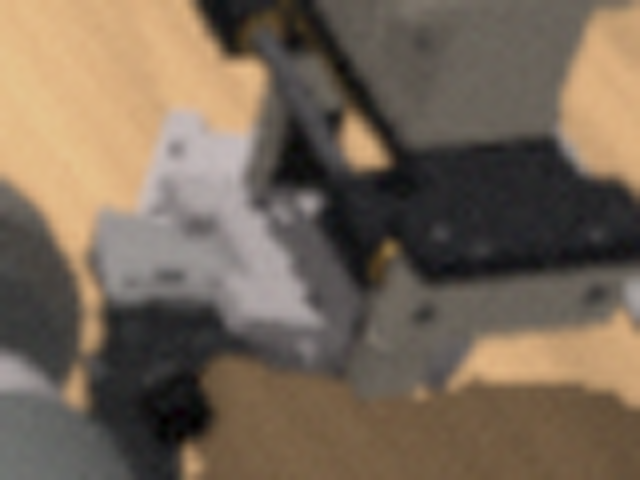

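```bash
cat > slide.py <<'E'
from plan import *
import sys,json
def run(x,y,z,xend,step,fstop,tmax,fz=3.0,n=4,sp=20):
    while x<xend-1e-6 and get_time()<tmax:
        x=min(x+step,xend); mv(x,y,z,sp); f=ff(n); w=where()
        print(round(get_time(),2),'cmd',np.round([x,y,z],2),'pos',np.round(w,2),'F',np.round(f,1),flush=True)
        if -f[0]>fstop: print('FSTOP'); break
        if abs(f[1])>15 or abs(f[2])>20: print('side');break
        e=f[1]-1.2
        if abs(e)>1.5: y+=np.clip(.04*e,-.4,.4)
        z-=np.clip(.03*(fz-f[2]),-.3,.15); z=np.clip(z,-1.2,1)
    json.dump([x,y,z],open('st.json','w')); return x,y,z
E
python3 - <<'E'
from slide import *
run(-48,0,.25,-16,4,6,40)
E
```

```text
15.16 cmd [-44.     0.     0.25] pos [-44.76  -0.56   0.29] F [-3.2  1.5  8. ]
15.51 cmd [-40.    0.    0.4] pos [-40.46  -0.41   0.35] F [-3.4 -1.2  5.7]
15.86 cmd [-36.    -0.1    0.48] pos [-35.41   0.23   0.4 ] F [-0.1  1.5  2. ]
16.21 cmd [-32.    -0.1    0.45] pos [-31.51   0.16   0.41] F [-0.2  1.7  0.5]
16.56 cmd [-28.    -0.1    0.38] pos [-27.61  -0.06   0.4 ] F [0.1 1.  1.5]
16.91 cmd [-24.    -0.1    0.33] pos [-23.93  -0.24   0.39] F [-0.8 -0.3  3.8]
17.26 cmd [-20.    -0.16   0.36] pos [-19.95  -0.24   0.39] F [-2.2  0.5  4.3]
17.61 cmd [-16.    -0.16   0.4 ] pos [-15.82  -0.07   0.39] F [-1.1 -0.9  4.3]
```

Run:
```python
from slide import *
x,y,z=json.load(open('st.json'))
run(x,y,z,12,1,6,34)
```

```text
17.86 cmd [-15.    -0.24   0.43] pos [-14.84  -0.13   0.42] F [-1.4  1.8  2.5]
18.11 cmd [-14.    -0.24   0.42] pos [-13.96  -0.24   0.41] F [-1.4  2.1  3.4]
18.36 cmd [-13.    -0.24   0.43] pos [-12.95  -0.28   0.38] F [-1.4  1.2  2.1]
18.61 cmd [-12.    -0.24   0.41] pos [-12.04  -0.32   0.41] F [-2.4  1.2  3.6]
18.86 cmd [-11.    -0.24   0.43] pos [-11.15  -0.42   0.38] F [-2.2 -0.3  2.8]
19.11 cmd [-10.    -0.24   0.42] pos [-10.3   -0.47   0.37] F [-3.8  0.2  4.8]
19.36 cmd [-9.   -0.24  0.47] pos [-9.39 -0.59  0.39] F [-4.1 -0.7  3.6]
19.61 cmd [-8.   -0.31  0.49] pos [-8.36 -0.61  0.41] F [-3.8 -0.7  2.7]
19.86 cmd [-7.   -0.39  0.48] pos [-7.42 -0.74  0.39] F [-4.7 -0.9  1.3]
20.11 cmd [-6.   -0.47  0.43] pos [-6.48 -0.78  0.39] F [-5.4 -0.2  3.7]
20.36 cmd [-5.   -0.47  0.45] pos [-5.64 -0.88  0.38] F [-5.1 -2.2  3.5]
20.61 cmd [-4.   -0.61  0.46] pos [-4.5  -0.97  0.4 ] F [-4.7 -0.7  2.7]
20.86 cmd [-3.   -0.69  0.46] pos [-3.55 -1.07  0.38] F [-5.  -0.7  2.3]
21.11 cmd [-2.   -0.76  0.43] pos [-2.53 -1.08  0.4 ] F [-4.9 -0.7  3.1]
21.36 cmd [-1.   -0.84  0.44] pos [-1.56 -1.2   0.39] F [-5.1 -1.4  3.6]
21.61 cmd [ 0.   -0.94  0.46] pos [-0.53 -1.28  0.38] F [-5.3 -1.4  3.9]
21.86 cmd [ 1.   -1.05  0.48] pos [-0.37 -1.36  0.37] F [-7.5  1.   5.3]
FSTOP
```

Run:
```python
from slide import *
x,y,z=json.load(open('st.json'))
run(x,y,z,x+4,.4,17,34,n=5)
```

```text
22.11 cmd [ 1.4  -1.05  0.48] pos [-0.33 -1.3   0.38] F [-9.4  1.6  5.6]
22.36 cmd [ 1.8  -1.05  0.56] pos [-0.34 -1.33  0.36] F [-10.2   3.2   5.7]
22.61 cmd [ 2.2  -0.97  0.64] pos [-0.33 -1.37  0.35] F [-11.7   3.9   5.5]
22.86 cmd [ 2.6  -0.86  0.72] pos [-0.33 -1.37  0.35] F [-12.    4.4   4.4]
23.11 cmd [ 3.   -0.73  0.76] pos [-0.31 -1.39  0.36] F [-13.    4.1   5.6]
23.36 cmd [ 3.4  -0.62  0.84] pos [-0.33 -1.37  0.33] F [-13.9   4.8   6.3]
23.61 cmd [ 3.8  -0.48  0.94] pos [-0.29 -1.37  0.36] F [-14.5   3.8   5.7]
23.86 cmd [ 4.2  -0.38  1.  ] pos [-0.33 -1.38  0.33] F [-15.1   4.4   4.3]
24.11 cmd [ 4.6  -0.25  1.  ] pos [-0.32 -1.38  0.33] F [-16.8   3.6   6.4]
24.36 cmd [ 5.   -0.15  1.  ] pos [-0.29 -1.4   0.32] F [-18.2   5.1   7. ]
FSTOP
```

Run:
```python
from slide import *
x,y,z=json.load(open('st.json'))
for xx in (5.5,6.0,6.4):
    mv(xx,-.9,.8,20); pause(.15); f=ff(8); print(xx,round(get_time(),2),np.round(f,1),np.round(where(),2))
    if -f[0]>19.8: break
pause(.3); rep('hold')
w=where()
mv(-.3,-1.35,.36,15); pause(.2); rep('relaxed')
```

```text
5.5 24.76 [-21.    9.9  11.6] [-0.09 -1.48  0.31]
hold 25.06 pos [-0.1  -1.46  0.31] F [-20.09   8.68  11.24] w 65.3
relaxed 25.8 pos [-0.18 -1.32  0.39] F [-4.11 -0.17  2.79] w 65.5
```

Run:
```python
from plan import *
ungrasp(); pause(.3); rep('open')
def pics(s):
    d=get_image('top'); save('f_top'+s,d['frame'][120:200,200:280],7)
    d=get_image('scene'); save('f_scene'+s,d['frame'][180:250,220:310],8)
pics('1')
a=np.array(get_eef_rot()); zt=R.from_quat([a[1],a[2],a[3],a[0]]).apply([0,0,1])
p=np.array(get_ee_pos())-100*zt; movel(p.tolist(),speed=80); print(get_time(),np.round(get_force(),1))
p[0]-=130;p[2]+=60; movel(p.tolist(),speed=150); 
pics('2'); print(get_time())
```

```text
open 26.73 pos [-0.31 -1.34  0.34] F [0.18 0.72 2.25] w 87.5
28.225 [-0.4 -0.1  0.6]
29.4333
```

View pics/f_scene1.png

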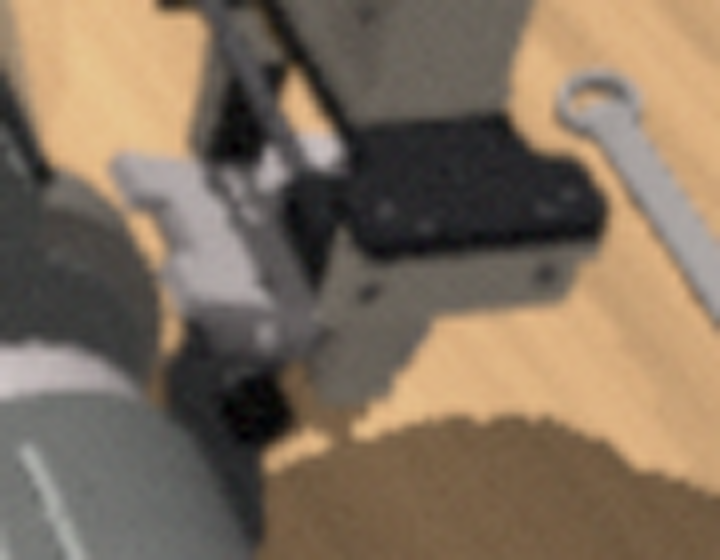

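View pics/f_scene2.png

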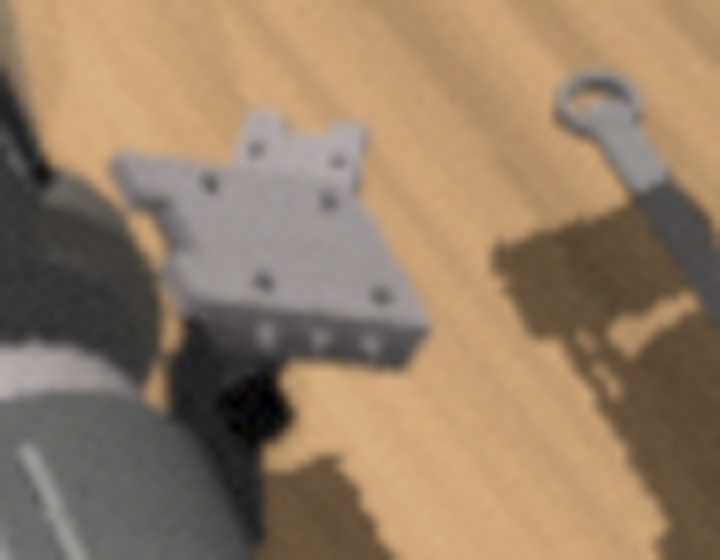

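View pics/f_top2.png

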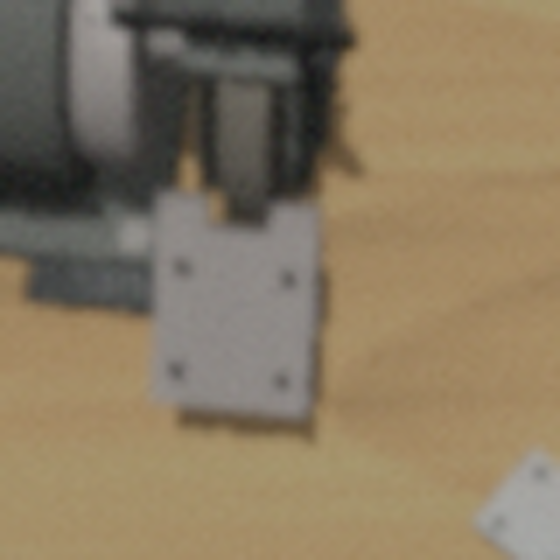

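Run:
```python
from plan import *
from scipy.optimize import least_squares
x=np.load('fit2.npy'); OT,OS=x[10:12],x[12:14]
def avg(n,m=4):
    L=[get_image(n) for _ in range(m)]; d=dict(L[-1]); d['frame']=np.mean([l['frame'].astype(float) for l in L],0); return d
H=np.array([[x[0],x[2],20],[x[0],-x[2],20],[-x[1],x[2],20],[-x[1],-x[2],20]])
def holes(d,of,p0):
    g=cv2.GaussianBlur(d['frame'].mean(2).astype(np.float32),(0,0),.7); out=[]
    for u,v in p0:
        r=5; u0,v0=int(round(u)),int(round(v)); c=g[v0-r:v0+r+1,u0-r:u0+r+1]
        i=np.argmin(c[2:9,2:9]); cy,cx=divmod(i,7); cy+=2;cx+=2
        w=c[cy-2:cy+3,cx-2:cx+3]; w=np.clip(np.percentile(c,60)-w,0,None)**1.5
        yy,xx=np.mgrid[-2:3,-2:3]; out.append([u0-r+cx+(w*xx).sum()/w.sum(),v0-r+cy+(w*yy).sum()/w.sum()])
    return np.array(out)
def go():
    t=avg('top');s=avg('scene')
    W=RW.apply(H+[0,-1.35,.3])+WAY
    ht=holes(t,OT,proj(W,t)+OT);hs=holes(s,OS,proj(W,s)+OS)
    def f(p):
        Q=R.from_euler('ZY',[WY+p[3],-np.pi/6-p[4]]); W=Q.apply(H)+WAY+RW.apply(p[:3])
        return np.r_[(proj(W,t)+OT-ht).ravel(),(proj(W,s)+OS-hs).ravel()]
    r=least_squares(f,[0]*5); print(round(get_time(),2),'x y z dyaw dpitch',np.round(r.x,3),'rms px',round(np.sqrt(np.mean(r.fun**2)),2)); return ht,hs
a=go(); pause(1.5); b=go(); print('px shift',np.abs(a[0]-b[0]).max(),np.abs(a[1]-b[1]).max())
d=get_image('top'); save('fin',d['frame'],1.5)
```

```text
29.83 x y z dyaw dpitch [-1.566  0.076 -0.963 -0.008  0.009] rms px 0.2
31.73 x y z dyaw dpitch [-1.593  0.103 -0.944 -0.007  0.009] rms px 0.19
px shift 0.11314333306501112 0.013358321109308235
```

View pics/fin.png

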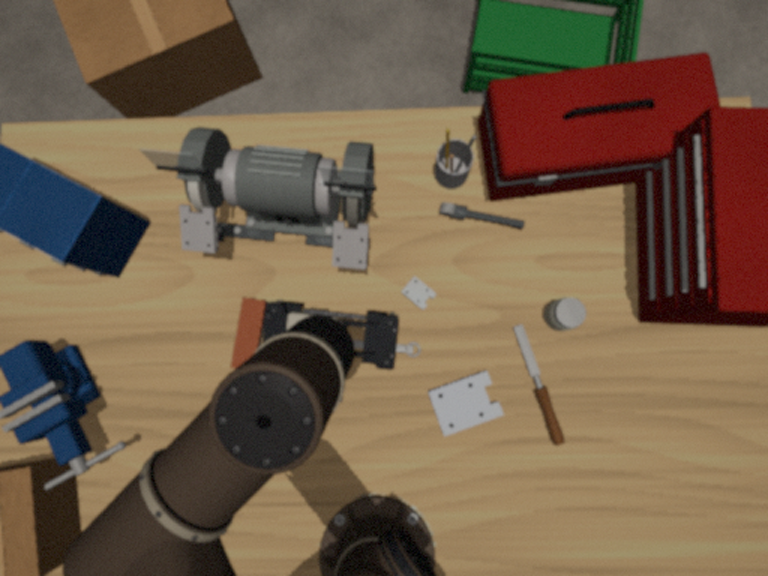

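Run:
```python
from station import *
print(get_time(), get_force()); close_job()
```

```text
31.7833 [-0.27475009  0.69826968  0.26889452]
the job is handed in; nothing more can be done
```

The rest is on the right-hand bar, notch first, wedged tight, and the job is handed in at about 31.8 s.

- **Which one:** Of the three loose look-alikes I took the middle-sized one. It measured about 65 × 90 mm in the top picture, near pixel (316, 209).
- **Fitting:** I slid it up with light downward pressure. The force rose at a clear stop within 1 mm of where I expected the wedged position. I pressed to about 20–21 N up the bar, eased off and let go.
- **Grip:** The arm could not hold the tool square to the 30° slope, so I gripped the rest with the tool tilted about its jaw axis instead.
- **Staying put:** Two measurements of its hole positions 1.9 s apart, after I let go, agreed to about 0.1 pixel, so it is not creeping. It sits parallel to the bar to within 0.01 rad.
- **Bench:** The stone, jar, wrench, chisel and other look-alikes look unmoved in the last top picture. The robot is touching nothing.

Two checks were weaker than I would like:

- **Position:** The camera fit and the arm reading differ by 1–1.5 mm on the rest's final position along and across the bar. That is about what the 2 mm calibration allows.
- **Wheel gap:** I did not measure it directly. In the top picture the wheel shows through the notch, and the force rose at the wedge position rather than from wheel contact.

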